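Tip a flat bar out of the stock bin and clamp it on the engraving block

TASK

Take the flat bar (not the round rod) out of the stock bin by tipping its projecting end up over the front stop and drawing it out through its slot. Lay it on edge in both cradles of the engraving block and slide it up against the block's end stop; only then turn the guarded knob clockwise as far as it goes, so that the keeper lies across the bar. Leave the round rod and everything else on the bench where it is.

Things in the scene. Friction and masses are not known exactly. Their poses are not given: they have to be found in the camera images.
- bin: Grey stock bin, fixed; closed but for two slots in one wall, under a fixed clear roof (top 126 mm). Origin on the bench under the outer face of the slotted wall, midway between the slots; z up, -y is the way out. Two lanes 15 mm wide along y, at x = -30 and +30 mm, floor 30 mm above the bench, from y = 0 to the back wall at 157 mm. Outside the wall there is only an 8 mm thick base plate, 112 mm wide.
- slotted_wall (a point): Lane-floor level (30 mm up) on the outer face of the bin's slotted wall, midway between the slots; axes as the bin's. Wall 6 mm thick; over each lane a slot 15 mm wide from the lane floor up to 110 mm above the bench. Stock lies on the lane floor and sticks out 94 to 106 mm. With its tail on the floor it tilts up to about 22 degrees before meeting the slot's top.
- front_stop (a point): Middle of the top edge, inner face, of the bin's front stop: a plate right across the bin, 6 mm thick, 112 mm out from the slotted wall, top 66 mm above the bench. It ends 6 to 18 mm ahead of the stock and stands 12 mm above the flat bar's top, so stock cannot be pulled straight out; tilted about its tail, over 10 degrees clears it (15 degrees suits) and it then comes out along its own line.
- bar_center (a point): Centre of the flat bar: plain aluminium, 240 mm long (its y axis), 8 mm thick (x), 24 mm tall (z), about 125 g, loose. It starts on edge in one of the bin's two lanes (either one), y axis along the bin's y, centre 42 mm above the bench, and so a little inside the slotted wall. Both ends are alike.
- rod_center (a point): Centre of the round rod in the other lane: plain aluminium, 12 mm diameter, 240 mm long along its y axis. To be left alone.
- block: Engraving block, fixed: base plate 12 mm thick, x -120 to 130, y -47 to 137 mm. Origin on the bench; x along the bar's channel towards the end stop, z up. The bar is home on edge in both cradles, an end against the stop: its centre at x = 0, y = 0, z = 42 mm, length along x, top at 54 mm. Beyond and between the cradles fingers have free room beside the bar and 18 mm below it.
- cradle_near (a point): Slot floor centre (30 mm above the bench) of one cradle, at block x = -45 mm; axes as the block's. Steel, 20 mm long in x, 44 mm wide in y; slot along x, 15 mm wide, straight cheeks to 44 mm and flared tops to 53 mm above the bench.
- cradle_far (a point): Slot floor centre of the other, like cradle, at block x = +45 mm.
- end_stop (a point): Middle of the top edge of the end stop's face: steel plate across the channel, 50 mm wide, face at block x = +120 mm looking to -x, top 58 mm above the bench.
- keeper (a joint): Angle (rad) of the guarded knob with its keeper arm: 0 = open, grows clockwise seen from above, stop at 1.35 = keeper square across the bar; starts at 0 to 0.4. Stays where left; about 0.06 N m to turn. The arm, 18 mm wide, reaches 85 mm from the knob's axis, 58 to 64 mm above the bench. At value v it points (1.35 - v) rad counter-clockwise of the block's -y direction.
- knob_grip (a point): Point to grip the knob, on its vertical axis (block x = 0, y = 72 mm), 86 mm above the bench. The grip is an upright white bar 44 mm long, 14 mm thick, 63 to 95 mm above the bench; its long side lies along the keeper arm, whose top is 64 mm above the bench (at knob value v, (1.35 - v) rad counter-clockwise of the block's -y direction).
- guard (a point): Centre, at rim height, of the grey round guard about the knob: inner radius 48 mm, outer 54 mm, 70 to 90 mm above the bench, on posts. The fingers must go down inside it only part open.
- case: flat blue plastic case 95 x 125 x 18 mm, a bystander; origin under its centre
- jar: small glass jar, 54 mm diameter, 60 mm high, a bystander; origin under its centre
- graver: screwdriver-like hand tool 150 mm long, a bystander
- podcase: white rounded plastic box 62 x 48 x 22 mm, a bystander; origin under its centre
- benchblock: steel bench block 75 x 75 x 20 mm, a bystander; origin under its centre
- stone_box: clear plastic box 55 x 55 x 18 mm, a bystander; origin under its centre
Not all that is in view belongs to the job. Leave any black look-alike of the part that bears bar_center alone.

How it is judged:
On the way, in this order (a step that is already met when the one before it is completed fails the run):
1. the flat bar is drawn right out of the bin through its slot, over the front stop (y of bar_center in the frame of bin below -0.122 m), for 0.1 s.
2. the flat bar lies on edge in both cradles against the end stop (x of bar_center in the frame of block between -0.006 and 0.004 m and y of bar_center in the frame of block between -0.007 and 0.007 m and z of bar_center in the frame of block between 0.037 and 0.047 m and angle between the y axis of bar_center and the x axis of block, either way round below 0.09 rad and angle between the z axis of bar_center and the z axis of block, either way round below 0.35 rad), for 0.2 s.
3. the guarded knob is turned clockwise to its stop, the keeper across the bar (value of joint keeper above 1.25 rad), for 0.2 s.
At the end, for the whole second after the job is handed in: The bar lies on edge in both cradles at rest: centre within 6 mm of home along the channel (against the stop), 7 mm across and 5 mm in height, in line with the channel within 0.09 rad and upright within 0.35 rad; the knob is within 0.1 rad of its clockwise stop (over 1.25 rad) (all of step 2 and value of joint keeper above 1.25 rad and linear speed of bar below 0.02 m/s); the robot touches nothing.
It fails at once if the round rod or a bystander is moved more than 30 mm (distance of any of rod_center, case, jar, graver, podcase, benchblock, stone_box from where it was at the start of the episode above 0.03 m).
It also fails if it takes over 48 s, if anything falls off the work surface, if the arm or the gripper's body presses on something with over 40 N, if the wrist force passes 120 N, or if a joint passes its speed limit or range.

ROBOT

A 6-joint arm with a two-finger parallel gripper is mounted at the origin on the work surface. World frame = base frame: x ahead of the robot, y to its left, z up, the work surface at z = 0. Lengths are in m, angles in rad, forces in N, time in s.
With the tool pointing down it reaches from about 0.35 to 0.85 m from the base axis. Payload 8.1 kg.
Tool frame: the origin (TCP) lies midway between the tips of the shut fingers; the grasp point (between the pads) lies 19 mm behind it; z points along the fingers, y is the line along which they close (so a half turn about z gives the same grasp; the last joint's range is limited). The gripper opens to 93 mm and grips with 3 to 60 N. Pads are 15 mm wide; open, the fingers measure 128 mm over their backs; the gripper's body (75 mm by 188 mm) begins 65 mm behind the grasp point.
Start: joints at [-1.395, 0.13, 1.488, -0, 1.523, -0.085], TCP at [0.155, -0.58, 0.219] pointing down, gripper open.
Joint ranges: [-2.96, 2.96], [-0.89, 2.26], [0.02, 2.5], [-1.34, 4.48], [0, 2.73], [-2.66, 2.66]. Speed limits (rad/s): [2.39, 2.39, 2.79, 3.14, 3.14, 3.14].

INTERFACE

Orientations are given as a unit quaternion [x, y, z, w].
In Python, from plant import status, optics, bot gives the robot as it stands. The module is installed in compiled form; this text tells all that it offers.
- The arm moves only by the tool step_arm, never from a script. Its argument "plan" is a list that holds one entry, the list of rows, each a list of 4 numbers: the shift along the tool's x, y, z normalised to -1 to 1, where 1 is 0.2 m, then the turn about the tool's z normalised to -1 to 1, where 1 is 180 degrees. A call has 1 to 10 rows; each row is the pose to reach, as a shift and turn from the pose commanded when the call began, along the tool's axes at that moment, turning the shorter way round; what a row does not reach only later rows make up. A row lasts 1/12 s, in which the tool goes at most 41.7 mm and 7.16 degrees, less where a joint would pass 70% of its speed; a pose out of reach is approached as far as the arm can. A call with a number of a shift or a turn outside -1 to 1 is refused whole. A call with a gripper value outside its range is refused whole. "hand" is the opening, from 0 (shut) to 1 (fully open), set as the call begins (left out, the last holds). The fingers move at their own pace and stop on an object; "force" is the grip in N (left out, the last holds). Time passes only in rows, so rows that repeat a pose let the fingers close. It gives the time, the measured TCP pose, the force, the opening and the grip force at its end, in the units of the state.
- status.sense(): the state, without advancing time (a new reading comes with each control period).
- optics.grab_frame(name): name is "scene" or "top" or "wrist"; returns a dict with "frame" (384x512x3 uint8, red, green, blue), "fx", "fy", "cx", "cy" (pixels), "rvec" (rotation vector, rad) and "tvec" (3), from world to camera coordinates, as OpenCV has them. Camera axes: x right, y down, z forward; pixel columns grow to the right and rows downward; lengths in m; the calibration is good to about 2 mm. A picture is of the moment at which its call begins. There is no depth.
- bot.job_done(): hands the job in; it is judged then, once.
The state is a dict: "time": time; "joint_pos": joint angles; "qd": joint speeds; "joint_efforts": joint torques, N m; "tcp_pos": TCP position; "eef_rot": TCP orientation; "wrist_force": force on the tool from outside, world axes, zero at the start; "ft_torque": the same for the moment, N m; "width": finger opening in m; "finger_force": force on a finger pad.
Only numpy, scipy, OpenCV 4.12 (cv2) and the standard library are available. Lean on these libraries where they do the work, as an engineer would, in place of code of your own. Each camera call takes 0.05 s, during which the arm holds its last target. There are 200 camera calls.

## Working session

There is one attempt and no reset: what is moved stays moved. The work goes in short steps, Python scripts to look and compute and a tool call to move; the robot and the scene stay as the last step left them, time stands still between calls to the robot, and variables do not carry over. Pictures are saved under pics/ and viewed, at most 10 in all, crops included, and the job is handed in when it is done.

Besides the shell and the picture viewer there is one more tool, called as name(argument=value, ...), one argument or row to a line, values as JSON. step_arm: Moves the arm, as the interface text tells. Its arguments: {"type":"object","properties":{"plan":{"type":"array"},"hand":{"type":"number"},"force":{"type":"number"}},"required":["plan"]}

```bash
mkdir -p pics
cat > h.py <<'E'
import numpy as np,cv2
from scipy.spatial.transform import Rotation as R
from plant import status,optics,bot
def grab(n,f=None):
    d=optics.grab_frame(n)
    if f: cv2.imwrite('pics/'+f,d['frame'][:,:,::-1]); np.savez('pics/'+f[:-4],**d)
    return d
def ray(d,u,v):
    M=cv2.Rodrigues(np.array(d['rvec'],float))[0];t=np.array(d['tvec'],float).ravel()
    return -M.T@t, M.T@np.array([(u-d['cx'])/d['fx'],(v-d['cy'])/d['fy'],1])
def onz(d,u,v,z):
    c,r=ray(d,u,v); return c+r*(z-c[2])/r[2]
def proj(d,P):
    return cv2.projectPoints(np.array(P,float).reshape(-1,3),np.array(d['rvec'],float),np.array(d['tvec'],float),np.array([[d['fx'],0,d['cx']],[0,d['fy'],d['cy']],[0,0,1.]]),None)[0].reshape(-1,2)
E
python3 - <<'E'
from h import *
for n in('scene','top'):
    d=grab(n,n+'1.png'); print(n,d['fx'],ray(d,256,192))
print(status.sense())
E
```

```text
scene 468.0359918743567 (array([1.37727397, 0.26289449, 0.99365004]), array([-0.66868153, -0.23507014, -0.7055019 ]))
top 396.04876785207824 (array([ 0.28840962, -0.03430948,  1.23010652]), array([ 0.17706822, -0.00611312, -0.98418165]))
{'time': 0.1, 'joint_pos': array([-1.39541089e+00,  1.31082963e-01,  1.48917631e+00, -2.60430206e-05,
        1.52296836e+00, -8.54119867e-02]), 'qd': array([-0.00090466, -0.0019092 , -0.00255136, -0.00074884, -0.00013752,
       -0.00020416]), 'joint_efforts': array([ 1.71674659e-03, -5.61342967e+01, -4.93094552e+01,  7.70230824e-02,
        2.90569203e-02, -8.58701560e-05]), 'tcp_pos': array([ 0.15462719, -0.57920955,  0.21769067]), 'eef_rot': array([ 9.91509715e-01,  1.30030064e-01, -4.97567808e-05, -8.16078876e-04]), 'wrist_force': array([-0.12021683, -1.20744638,  0.62323112]), 'ft_torque': array([-0.01446776, -0.0368514 , -0.01769128]), 'finger_force': 0.0, 'width': 0.09292358771974}
```

View pics/top1.png

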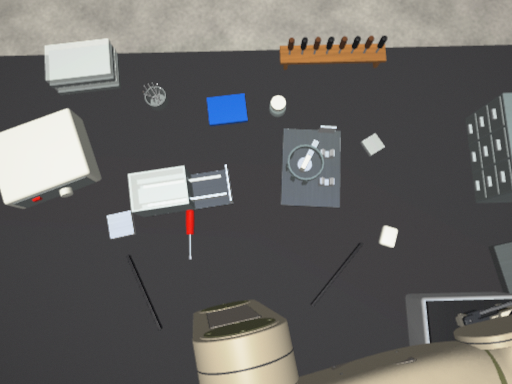

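View pics/scene1.png

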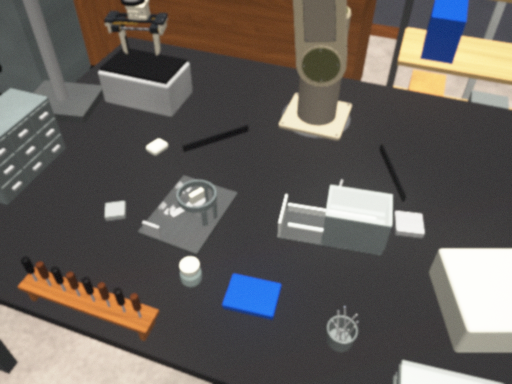

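Run:
```python
from h import *
a=cv2.imread('pics/top1.png')
b=cv2.resize(a[110:222,115:245],None,fx=6,fy=5.3*6/5.3,interpolation=cv2.INTER_CUBIC)[:600]
cv2.imwrite('pics/c1.png',b[:, :800])
c=cv2.resize(a[118:215,270:350],None,fx=6,fy=6,interpolation=cv2.INTER_CUBIC)
cv2.imwrite('pics/c2.png',c)
```

```text
(no output)
```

View pics/c1.png

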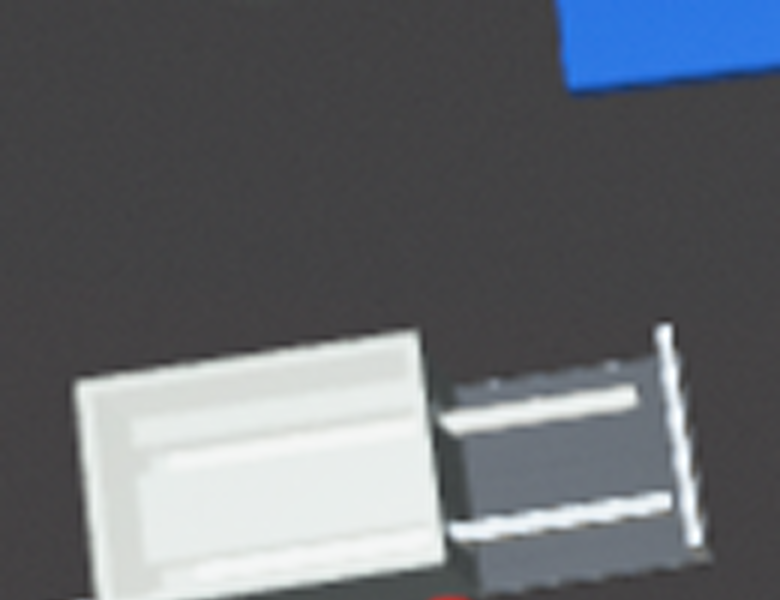

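View pics/c2.png

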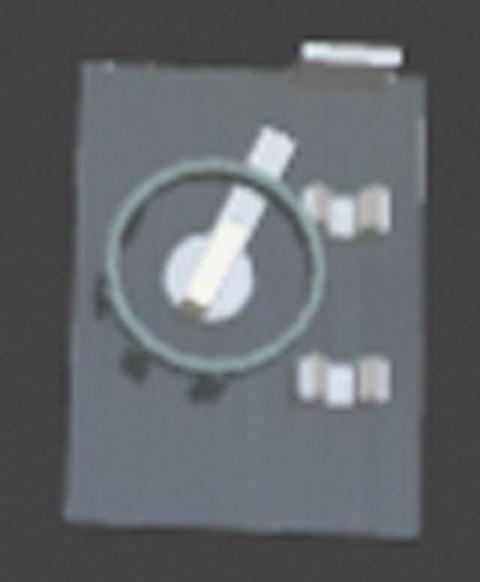

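```bash
cat >> h.py <<'E'
def pose(P,Q): # P local 2d, Q world 2d -> yaw,origin
    P=np.array(P);Q=np.array(Q)[:,:2];p=P-P.mean(0);q=Q-Q.mean(0)
    a=np.arctan2((p[:,0]*q[:,1]-p[:,1]*q[:,0]).sum(),(p*q).sum());c,s=np.cos(a),np.sin(a);M=np.array([[c,-s],[s,c]])
    t=Q.mean(0)-M@P.mean(0);return a,t,(P@M.T+t-Q)*1000
E
python3 - <<'E'
from h import *
d=dict(np.load('pics/top1.npz'))
f=lambda u,v,o,z: onz(d,u/6+o[0],v/6+o[1],z)
o=(115,110);
S=[f(665,325,o,.066),f(697,545,o,.066)];W=[f(415,330,o,.126),f(443,562,o,.126)]
print(S,W,np.linalg.norm(S[0]-S[1]),np.linalg.norm(W[0]-W[1]))
for z in(.054,.042):print('ends',z,f(636,397,o,z),f(670,500,o,z), 'root',f(450,422,o,z),f(455,532,o,z))
w=np.linalg.norm(W[0]-W[1])/2
print(pose([[.056,-.112],[-.056,-.112],[w,0],[-w,0]],S+W))
o=(270,118)
Q=[f(*p,o,.012) for p in[(83,62),(425,75),(418,537),(65,520)]]
print(pose([[.130,.137],[.130,-.047],[-.120,-.047],[-.120,.137]],Q))
print('stop',f(303,52,o,.058),f(402,56,o,.058),'cr',f(345,212,o,.03),f(342,382,o,.03))
print('arm end',f(277,135,o,.064),'grip',f(237,215,o,.095),f(193,300,o,.095),'guard',f(216,266,o,.09))
E
```

```text
[array([0.58555115, 0.04760769, 0.066     ]), array([0.47292584, 0.03295623, 0.066     ])] [array([0.57063661, 0.16287355, 0.126     ]), array([0.45818982, 0.14884671, 0.126     ])] 0.1135743189535304 0.11331827983803656
ends 0.054 [0.55143305 0.0635419  0.054     ] [0.49804    0.04691467 0.054     ] root [0.54074669 0.15766536 0.054     ] [0.48432649 0.1548633  0.054     ]
ends 0.042 [0.55411672 0.0645403  0.042     ] [0.50017889 0.04774342 0.042     ] root [0.54332133 0.15962411 0.042     ] [0.48632546 0.15679346 0.042     ]
(np.float64(0.12715141218482168), array([0.51472455, 0.15361896]), array([[-1.07606328,  2.01673902],
       [ 0.45340647,  2.46559037],
       [ 0.28967291, -2.06969208],
       [ 0.3329839 , -2.41263731]]))
(np.float64(-0.07287638061908709), array([ 0.57514849, -0.2630555 ]), array([[ 1.23660557,  0.5869594 ],
       [-0.48851464, -0.00151943],
       [-0.45048877, -0.948594  ],
       [-0.29760216,  0.36315403]]))
stop [ 0.70016752 -0.24640814  0.058     ] [ 0.69678274 -0.29739466  0.058     ] cr [ 0.62205322 -0.26875906  0.03      ] [ 0.53154003 -0.26211654  0.03      ]
arm end [ 0.65404732 -0.22969632  0.064     ] grip [ 0.60372853 -0.20264865  0.095     ] [ 0.56115487 -0.17898673  0.095     ] guard [ 0.57932995 -0.19176086  0.09      ]
```

The lanes lie at bin x ±30, and the end distances fit the 94–106 mm stick-out. I'll move closer to tell the bar from the rod.

step_arm(
  plan=[
    [[1,-1,-0.4,-0.2],[1,-1,-0.4,-0.2],[1,-1,-0.4,-0.2],[1,-1,-0.4,-0.2],[1,-1,-0.4,-0.2],[1,-1,-0.4,-0.2],[1,-1,-0.4,-0.2],[1,-1,-0.4,-0.2]],
  ],
  hand=0.45,
  force=6,
)

```text
time: 0.77
tcp_pos: [0.2996, -0.3308, 0.3013]
eef_rot: [0.902, 0.432, 0.001, 0.001]
wrist_force: [0.3, -0.4, 1.0]
width: 0.0447
finger_force: 0.0
```

```bash
cat >> h.py <<'E'
BO,BY=np.array([.5147,.1536]),.127   # bin
KO,KY=np.array([.575,-.263]),-.073   # block
def loc(o,a,p): return o+np.array([[np.cos(a),-np.sin(a)],[np.sin(a),np.cos(a)]])@np.array(p)
def inv(o,a,p): return np.array([[np.cos(a),np.sin(a)],[-np.sin(a),np.cos(a)]])@(np.array(p)[:2]-o)
def go(xy,z,yaw=None):
    s=status.sense();M=R.from_quat(s['eef_rot']).as_matrix()
    y=np.arctan2(M[1,1],M[0,1]);t=0 if yaw is None else (y-yaw+np.pi/2)%np.pi-np.pi/2
    v=M.T@(np.array([*xy,z])-s['tcp_pos'])
    print('t',round(s['time'],2),'tcp',s['tcp_pos'].round(4),'yaw',y.round(3),'w',round(s['width'],4),'F',s['wrist_force'].round(1),'ff',round(float(s['finger_force']),1),'j6',s['joint_pos'][5].round(2))
    print('plan',(v/.2).round(3),'turn',round(t/np.pi,3),'rows',np.ceil(np.linalg.norm(v)/.0417),np.ceil(abs(np.degrees(t))/7.16))
E
python3 -c "
from h import *
go(loc(BO,BY,[-.0,-.07]),.33,BY)"
```

```text
t 0.77 tcp [ 0.2996 -0.3308  0.3013] yaw -0.677 w 0.0447 F [ 0.3 -0.4  1. ] ff 0.0 j6 -0.27
plan [ 2.319 -0.427 -0.142] turn -0.256 rows 12.0 7.0
```

step_arm(
  plan=[
    [[1,-0.2,-0.15,-0.256],[1,-0.2,-0.15,-0.256],[1,-0.2,-0.15,-0.256],[1,-0.2,-0.15,-0.256],[1,-0.2,-0.15,-0.256],[1,-0.2,-0.15,-0.256],[1,-0.2,-0.15,-0.256],[1,-0.2,-0.15,-0.256]],
  ],
)

```text
time: 1.43
tcp_pos: [0.3916, -0.1536, 0.3283]
eef_rot: [0.661, 0.751, -0.0, -0.0]
wrist_force: [0.3, 0.7, -0.9]
width: 0.0419
finger_force: 0.0
```

```bash
python3 -c "
from h import *
go(loc(BO,BY,[-.0,-.07]),.33,BY)"
```

```text
t 1.43 tcp [ 0.3916 -0.1536  0.3283] yaw 0.128 w 0.0419 F [ 0.3  0.7 -0.9] ff 0.0 j6 -0.62
plan [ 1.095  0.806 -0.008] turn 0.0 rows 7.0 1.0
```

step_arm(
  plan=[
    [[1,0.8,0,0],[1,0.8,0,0],[1,0.8,0,0],[1,0.8,0,0],[1,0.8,0,0],[1,0.8,0,0],[1,0.8,0,0],[1,0.8,0,0],[1,0.8,0,0]],
  ],
)

```text
time: 2.18
tcp_pos: [0.5255, 0.063, 0.3279]
eef_rot: [0.663, 0.749, -0.001, -0.0]
wrist_force: [0.0, -0.0, 0.5]
width: 0.0418
finger_force: 0.0
```

```bash
python3 -c "
from h import *
d=grab('wrist','w1.png')
print(d['fx'],ray(d,256,192))
go(loc(BO,BY,[-.0,-.07]),.33,BY)"
```

```text
317.42376558119423 (array([0.51661965, 0.13934098, 0.49335961]), array([ 0.02601846, -0.27303124, -0.96167933]))
t 2.23 tcp [0.5254 0.0624 0.3283] yaw 0.12 w 0.0418 F [ 0.   0.6 -0. ] ff 0.0 j6 -0.1
plan [ 0.109  0.004 -0.009] turn -0.002 rows 1.0 1.0
```

View pics/w1.png

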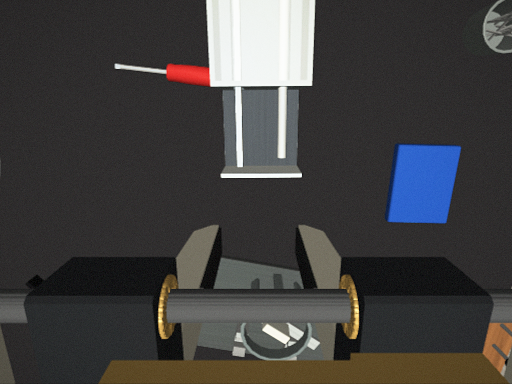

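The wrist view shows the stock from about (239,88) to (239,166) and from (282,88) to (282,157). The left piece looks thinner, so it is probably the bar. Next I'll measure the widths.

Run:
```python
from h import *
d=dict(np.load('pics/w1.npz'));g=cv2.cvtColor(d['frame'],cv2.COLOR_RGB2GRAY).astype(float)
for a,b,z in((228,252,.054),(270,294,.042)):
  for v in(105,130,150):
    r=g[v,a:b];bg=np.median(r);w=r-bg;w[w<10]=0
    u=np.arange(a,b);th=np.where(r>(bg+r.max())/2)[0]+a
    c=th.mean();wd=(w.sum()/np.sort(w)[-3:].mean())
    P=onz(d,c,v,z);Q=onz(d,c+wd,v,z);print(c,'width mm',np.linalg.norm(P-Q)*1000,P.round(4),'bin',inv(BO,BY,P).round(4))
r=g[155:185,239];print(r.astype(int));
for u in (222,300):print(inv(BO,BY,onz(d,u,171,.066)))
print('bar end',inv(BO,BY,onz(d,239,166.5,.054)))
print('wall',inv(BO,BY,onz(d,210,85,.126)),inv(BO,BY,onz(d,312,85,.126)))
```

```text
238.0 width mm 8.456300262476812 [0.4903 0.1317 0.054 ] bin [-0.027  -0.0186]
238.5 width mm 7.639829818776836 [0.4943 0.099  0.054 ] bin [-0.0271 -0.0516]
239.0 width mm 8.502866076048797 [0.4979 0.0719 0.054 ] bin [-0.027  -0.0789]
282.0 width mm 10.09316770096175 [0.5495 0.1388 0.042 ] bin [ 0.0326 -0.0191]
282.0 width mm 9.70144541168914 [0.5542 0.1053 0.042 ] bin [ 0.0331 -0.0529]
281.0 width mm 10.114206826296254 [0.5568 0.0773 0.042 ] bin [ 0.0321 -0.081 ]
[246 246 245 246 246 246 246 246 245 246 249 246 140 113 114 113 116 105
 170 254 247 251 250  27  47  50  51  49  48  45]
[-0.05029701 -0.1059282 ]
[ 0.05689362 -0.10654654]
bar end [-0.02754779 -0.10217333]
wall [-0.05285623  0.00343758] [0.05920917 0.0027764 ]
```

```bash
python3 -c "
from h import *
p=loc(BO,BY,[-.027,-.065]);print(p)
go(p,.024,BY)"
```

```text
[0.49615028 0.0857037 ]
t 2.23 tcp [0.5254 0.0624 0.3283] yaw 0.12 w 0.0418 F [ 0.   0.6 -0. ] ff 0.0 j6 -0.1
plan [ 0.134 -0.13   1.522] turn -0.002 rows 8.0 1.0
```

step_arm(
  plan=[
    [[0.134,-0.13,0.4,-0.002],[0.134,-0.13,1,-0.002],[0.134,-0.13,1,-0.002],[0.134,-0.13,1,-0.002],[0.134,-0.13,1,-0.002],[0.134,-0.13,1,-0.002],[0.134,-0.13,1,-0.002],[0.134,-0.13,1,-0.002]],
  ],
)

```text
time: 2.9
tcp_pos: [0.4982, 0.086, 0.1315]
eef_rot: [0.661, 0.751, 0.001, 0.001]
wrist_force: [0.2, 0.6, 0.5]
width: 0.0422
finger_force: 0.0
```

```bash
python3 -c "
from h import *
d=grab('wrist','w2.png')
g=cv2.cvtColor(d['frame'],cv2.COLOR_RGB2GRAY).astype(int)
P=[np.append(loc(BO,BY,[-.027,y]),.054) for y in(-.02,-.05,-.08)]
for q in proj(d,P):
  v=int(q[1]);print(q.round(1)); 
  if v<384: print(g[v,int(q[0])-20:int(q[0])+21])
go(loc(BO,BY,[-.027,-.065]),.024,BY)"
```

```text
[254.5 145. ]
[102 102  99  94  97 100 100 103 100  94  99 104  96 100  92 149 234 247
 243 243 246 245 245 245 246 230 128  93  99 100 100  99 101 100  94  99
  98 104 101  96 101]
[254.6 183. ]
[100  99 100  98  96  98 101  98 101 101  96  99 104  99  93 102 200 249
 245 243 244 245 246 245 247 231 131  97  97  99  96  98 104 105 100  99
 104 101  96 101  95]
[254.7 218.7]
[ 98 101 101  96 100  93  95  97 101 100  98  97  99  98  95  88 175 245
 245 243 243 244 245 244 247 234 133  92  92  96  93  95  99  98  98  98
 100  98  98  96  98]
t 2.95 tcp [0.4991 0.0863 0.1324] yaw 0.127 w 0.0417 F [-0.1 -0.4  1.1] ff 0.0 j6 -0.06
plan [-0.001 -0.018  0.542] turn 0.0 rows 3.0 1.0
```

View pics/w2.png

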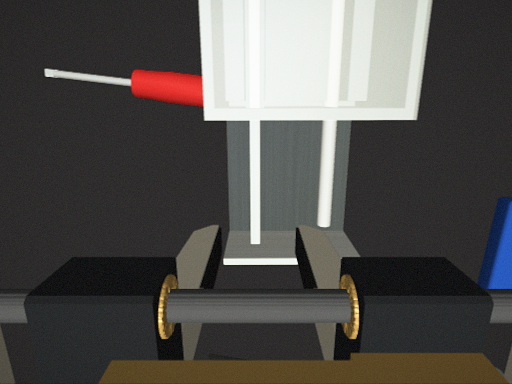

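Bar centred at column 255, within 1 px of my prediction, and the fingers straddle it. Descending and gripping.

step_arm(
  plan=[
    [[0,-0.01,0.2,0],[0,-0.01,0.4,0],[0,-0.01,0.53,0],[0,-0.01,0.53,0],[0,-0.01,0.53,0]],
  ],
)

```text
time: 3.37
tcp_pos: [0.4956, 0.0866, 0.0242]
eef_rot: [0.66, 0.751, 0.0, 0.0]
wrist_force: [-0.0, -0.0, 0.6]
width: 0.042
finger_force: 0.0
```

step_arm(
  plan=[
    [[0,0,0,0],[0,0,0,0],[0,0,0,0],[0,0,0,0],[0,0,0,0],[0,0,0,0]],
  ],
  hand=0,
  force=7,
)

```text
time: 3.87
tcp_pos: [0.4951, 0.0869, 0.0232]
eef_rot: [0.66, 0.751, 0.0, 0.0]
wrist_force: [0.4, -0.7, 0.4]
width: 0.008
finger_force: 7.0
```

step_arm(
  plan=[
    [[0.003,0,-0.035,0],[0.006,0,-0.07,0],[0.012,0,-0.105,0],[0.018,0,-0.14,0],[0.026,0,-0.175,0],[0.035,0,-0.21,0],[0.043,0,-0.24,0],[0.05,0,-0.265,0],[0.05,0,-0.265,0]],
  ],
)

```text
time: 4.62
tcp_pos: [0.4942, 0.0972, 0.0771]
eef_rot: [0.66, 0.751, 0.001, 0.001]
wrist_force: [-0.5, -0.0, -1.0]
width: 0.008
finger_force: 7.0
```

```bash
python3 -c "
from h import *
d=grab('scene','s2.png')
go([.5,.08],.1,BY)
a=d['frame'][150:270,230:430,::-1];cv2.imwrite('pics/s2c.png',cv2.resize(a,None,fx=4,fy=4,interpolation=cv2.INTER_CUBIC))
"
```

```text
t 4.67 tcp [0.4939 0.097  0.0764] yaw 0.129 w 0.0078 F [ 0.9 -0.2  0.2] ff 7.0 j6 -0.04
plan [-0.088  0.019 -0.118] turn 0.001 rows 1.0 1.0
```

View pics/s2c.png

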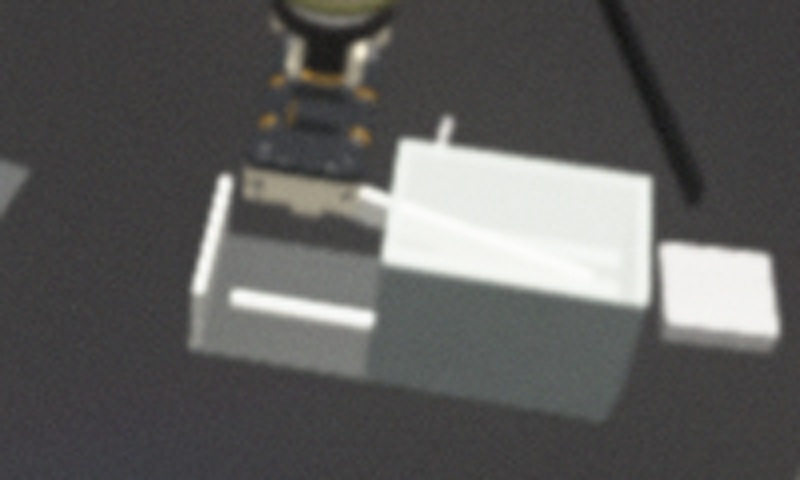

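step_arm(
  plan=[
    [[0,0,0,0],[0,0,0,0],[-0.08,0,-0.022,0],[-0.2,0,-0.054,0],[-0.32,0,-0.086,0],[-0.44,0,-0.118,0],[-0.56,0,-0.15,0],[-0.68,0,-0.182,0],[-0.8,0,-0.215,0],[-0.8,0,-0.215,0]],
  ],
  hand=0,
  force=60,
)

```text
time: 5.5
tcp_pos: [0.5148, -0.0658, 0.1197]
eef_rot: [0.661, 0.75, -0.0, 0.001]
wrist_force: [-1.0, -0.5, -1.4]
width: 0.0081
finger_force: 60.0
```

```bash
python3 -c "
from h import *
d=grab('scene','s3.png')
go([.5,.08],.1,BY)
a=d['frame'][130:270,190:390,::-1];cv2.imwrite('pics/s3c.png',cv2.resize(a,None,fx=4,fy=4,interpolation=cv2.INTER_CUBIC))
"
```

```text
t 5.55 tcp [ 0.5142 -0.0639  0.1189] yaw 0.126 w 0.0072 F [-0.6  1.1 -1.8] ff 60.0 j6 -0.35
plan [0.723 0.02  0.094] turn -0.0 rows 4.0 1.0
```

View pics/s3c.png

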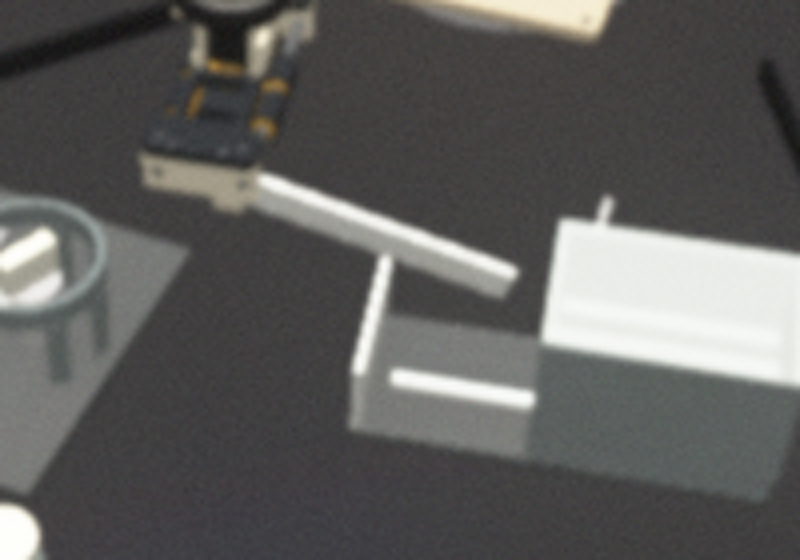

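```bash
python3 -c "
from h import *
d=dict(np.load('pics/s3.npz'))
t=np.array([.5142,-.0645,.119]);n=np.array([np.cos(BY),np.sin(BY),0]);ax=np.array([-np.sin(BY),np.cos(BY),0])
for u,v in((515,268),(262,178),(505,298)):
  c,r=ray(d,190+u/4,130+v/4);P=c+r*(n@(t-c))/(n@r);print(ax@(P-t),P[2]-.138)
"
```

```text
0.1954296972358352 -0.03866723771685465
0.021300652373129756 0.0074753160764096105
0.1916170235901603 -0.06871389201101763
```

step_arm(
  plan=[
    [[0,0,-0.15,0],[0,0,-0.3,0],[0,0,-0.45,0.03],[-0.1,-0.03,-0.6,0.06],[-0.25,-0.08,-0.65,0.1],[-0.4,-0.12,-0.65,0.14],[-0.55,-0.16,-0.65,0.18],[-0.7,-0.2,-0.65,0.22],[-0.85,-0.24,-0.65,0.26],[-0.93,-0.27,-0.65,0.3]],
  ],
)

```text
time: 6.38
tcp_pos: [0.4835, -0.2549, 0.2474]
eef_rot: [0.93, 0.368, -0.001, -0.001]
wrist_force: [1.3, 0.0, -1.2]
width: 0.0073
finger_force: 60.0
```

```bash
python3 -c "
from h import *
go(loc(KO,KY,[-.09,0]),.2,KY-np.pi/2)"
```

```text
t 6.38 tcp [ 0.4835 -0.2549  0.2474] yaw -0.817 w 0.0073 F [ 1.3  0.  -1.2] ff 60.0 j6 0.24
plan [0.002 0.012 0.237] turn 0.263 rows 2.0 7.0
```

step_arm(
  plan=[
    [[0,0.01,0.05,0.04],[0,0.01,0.1,0.08],[0,0.01,0.15,0.12],[0,0.01,0.2,0.16],[0,0.01,0.24,0.2],[0,0.01,0.24,0.24],[0,0.01,0.24,0.263],[0,0.01,0.24,0.263],[0,0.01,0.24,0.263]],
  ],
)

```text
time: 7.13
tcp_pos: [0.4855, -0.2538, 0.1998]
eef_rot: [1.0, -0.031, -0.001, -0.0]
wrist_force: [-0.4, -0.3, -1.5]
width: 0.0077
finger_force: 60.0
```

```bash
python3 -c "
from h import *
go(loc(KO,KY,[-.09,0]),.1,KY-np.pi/2)
d=grab('wrist','w4.png')
P=[[*loc(KO,KY,p[:2]),p[2]] for p in [(.045,0,.03),(.12,-.025,.058),(.12,.025,.058),(0,72e-3,.095),(.13,-.047,.012)]]
print(proj(d,P).round(1))"
```

```text
t 7.13 tcp [ 0.4855 -0.2538  0.1998] yaw -1.632 w 0.0077 F [-0.4 -0.3 -1.5] ff 60.0 j6 1.06
plan [-0.     0.014  0.499] turn 0.004 rows 3.0 1.0
[[264.2  37.7]
 [296.9 -69. ]
 [235.6 -69.8]
 [175.3  82.2]
 [315.  -56.2]]
```

View pics/w4.png

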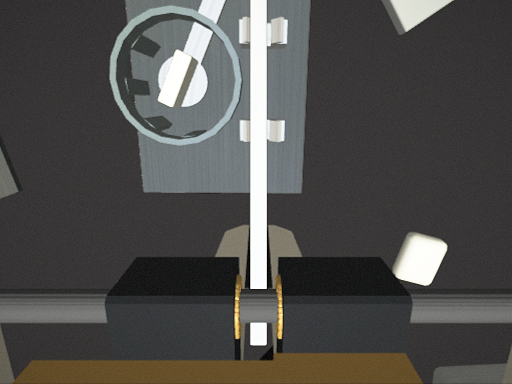

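Cradles appear at columns ≈262.5 (row 130) and ≈263 (row 30), with the near base edge at row 193 from column 144 to 302. I'll compute the block pose from these.

Run:
```python
from h import *
d=dict(np.load('pics/w4.npz'));g=cv2.cvtColor(d['frame'],cv2.COLOR_RGB2GRAY).astype(int)
for v in(122,128,134,22,30,38): 
  r=g[v];w=np.where(r[225:300]>150)[0]+225;print(v,w.min(),w.max(),[inv(KO,KY,onz(d,u,v,.053)).round(4) for u in(w.min()-.0,w.max()+1)])
print('edge',[inv(KO,KY,onz(d,u,193,.012)).round(4) for u in(144,302)])
t=status.sense()['tcp_pos'];c=inv(KO,KY,t);print('tcp',c)
for v,z in((100,.20),(200,.22)):
  r=g[v];print(v,np.where(r[240:285]>200)[0][[0,-1]]+240)
print('grip knob',[inv(KO,KY,onz(d,u,v,.095)).round(4) for u,v in((180,78),)],'guard',inv(KO,KY,onz(d,175.5,75,.09)))
```

```text
122 225 284 [array([-0.0336,  0.0368]), array([-0.033 , -0.0209])]
128 239 284 [array([-0.0392,  0.0234]), array([-0.0386, -0.0211])]
134 240 284 [array([-0.0449,  0.0224]), array([-0.0444, -0.0213])]
22 239 287 [array([0.0535, 0.0229]), array([ 0.0539, -0.0206])]
30 239 287 [array([0.047 , 0.0229]), array([ 0.0475, -0.0208])]
38 225 286 [array([0.0403, 0.0356]), array([ 0.0409, -0.0202])]
edge [array([-0.1178,  0.1363]), array([-0.1156, -0.0467])]
tcp [-0.0898181   0.00247939]
100 [250 266]
200 [250 266]
grip knob [array([0.0032, 0.0681])] guard [0.00580169 0.07278875]
```

```bash
sed -i "s/^KO,KY=.*/KO,KY=np.array([.5781,-.2622]),-.073/" h.py; python3 -c "
from h import *
go(loc(KO,KY,[-.092,0]),.068,KY-np.pi/2)"
```

```text
t 7.18 tcp [ 0.4856 -0.254   0.2001] yaw -1.632 w 0.0077 F [ 0.2  0.3 -1.9] ff 60.0 j6 1.06
plan [0.005 0.008 0.66 ] turn 0.004 rows 4.0 1.0
```

step_arm(
  plan=[
    [[0,0.008,0.1,0.004],[0,0.008,0.22,0.004],[0,0.008,0.35,0.004],[0,0.008,0.48,0.004],[0,0.008,0.58,0.004],[0,0.008,0.65,0.004],[0,0.008,0.65,0.004],[0,0.008,0.65,0.004]],
  ],
)

```text
time: 7.85
tcp_pos: [0.4851, -0.2558, 0.0701]
eef_rot: [0.999, -0.038, -0.001, -0.0]
wrist_force: [-0.5, -0.7, -0.3]
width: 0.0074
finger_force: 60.0
```

```bash
python3 -c "
from h import *
go(loc(KO,KY,[-.092,0]),.023,KY-np.pi/2)
d=grab('scene','s5.png')
a=d['frame'][140:260,110:270,::-1];cv2.imwrite('pics/s5c.png',cv2.resize(a,None,fx=5,fy=5,interpolation=cv2.INTER_CUBIC))"
```

```text
t 7.85 tcp [ 0.4851 -0.2558  0.0701] yaw -1.647 w 0.0074 F [-0.5 -0.7 -0.3] ff 60.0 j6 1.07
plan [ 0.007 -0.002  0.236] turn -0.001 rows 2.0 1.0
```

View pics/s5c.png

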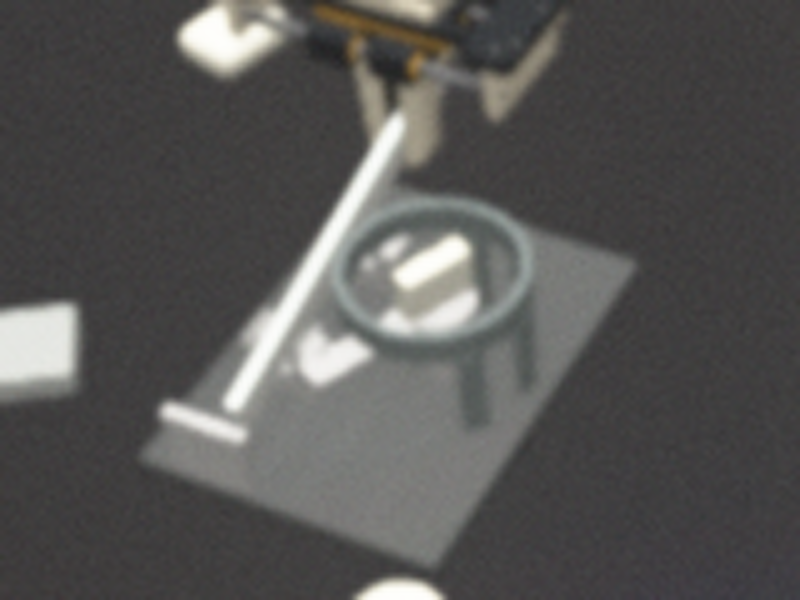

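Tail sits inside the far cradle, in line with the channel and short of the stop. Loosen the grip and level the bar.

step_arm(
  plan=[
    [[0,0,0,0],[0,0,0.02,0],[0,0,0.05,0],[0,0,0.08,0],[0,0,0.11,0],[0,0,0.14,0],[0,0,0.17,0],[0,0,0.2,0],[0,0,0.225,0],[0,0,0.225,0]],
  ],
  hand=0,
  force=7,
)

```text
time: 8.73
tcp_pos: [0.4849, -0.2559, 0.0242]
eef_rot: [0.999, -0.039, -0.001, -0.0]
wrist_force: [-0.8, -0.2, -0.8]
width: 0.008
finger_force: 7.0
```

```bash
python3 -c "
from h import *
go(loc(KO,KY,[-.081,0]),.023,KY-np.pi/2)
d=grab('scene','s6.png')
a=d['frame'][140:260,110:270,::-1];cv2.imwrite('pics/s6c.png',cv2.resize(a,None,fx=5,fy=5,interpolation=cv2.INTER_CUBIC))"
```

```text
t 8.73 tcp [ 0.4849 -0.2559  0.0242] yaw -1.648 w 0.008 F [-0.8 -0.2 -0.8] ff 7.0 j6 1.07
plan [ 0.062 -0.003  0.006] turn -0.001 rows 1.0 1.0
```

View pics/s6c.png

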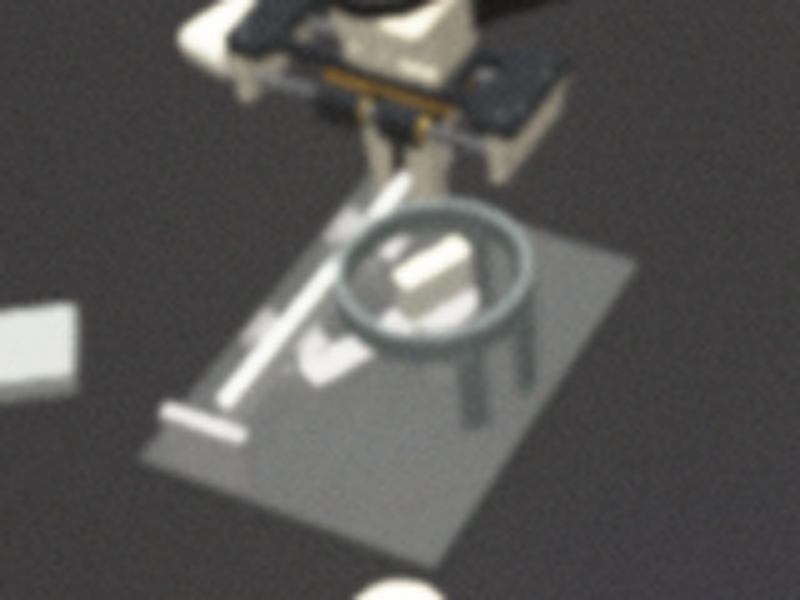

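The bar is level in both cradles, with about a centimetre left to the stop. Slide it.

step_arm(
  plan=[
    [[0.015,0,0.003,0],[0.03,0,0.005,0],[0.045,0,0.005,0],[0.06,0,0.005,0],[0.07,0,0.005,0],[0.08,0,0.005,0],[0.09,0,0.005,0],[0.09,0,0.005,0]],
  ],
)

```text
time: 9.45
tcp_pos: [0.5017, -0.2574, 0.0238]
eef_rot: [0.999, -0.039, -0.002, -0.0]
wrist_force: [-7.7, 0.7, 0.8]
width: 0.0077
finger_force: 7.0
```

```bash
cat >> h.py <<'E'
def tail():
    import math
    for n in('scene',):
        d=grab(n);g=cv2.cvtColor(d['frame'],cv2.COLOR_RGB2GRAY).astype(float)
        P=[np.append(loc(KO,KY,[x,0]),.054) for x in np.arange(.06,.135,.0015)]
        q=proj(d,P);v=[int(cv2.getRectSubPix(g.astype(np.float32),(1,1),tuple(map(float,a)))[0,0]) for a in q]
        print([(round(1000*x),b) for x,b in zip(np.arange(.06,.135,.0015),v)])
E
python3 -c "
from h import *
go(loc(KO,KY,[-.081,0]),.023,KY-np.pi/2);tail()"
```

```text
t 9.45 tcp [ 0.5017 -0.2574  0.0238] yaw -1.648 w 0.0077 F [-7.7  0.7  0.8] ff 7.0 j6 1.08
plan [-0.022 -0.004  0.004] turn -0.001 rows 1.0 1.0
[(60, 245), (62, 244), (63, 244), (64, 246), (66, 246), (68, 246), (69, 246), (70, 247), (72, 246), (74, 246), (75, 247), (77, 245), (78, 244), (80, 245), (81, 244), (83, 244), (84, 245), (86, 246), (87, 246), (89, 246), (90, 247), (92, 246), (93, 245), (95, 246), (96, 244), (98, 244), (99, 245), (101, 244), (102, 244), (104, 244), (105, 245), (107, 245), (108, 244), (110, 246), (111, 245), (113, 245), (114, 246), (116, 245), (117, 243), (119, 241), (120, 235), (122, 227), (123, 211), (125, 189), (126, 167), (128, 151), (129, 139), (131, 132), (132, 130), (134, 130), (135, 130)]
```

Hard contact with the stop (−7.7 N). Release and lift.

step_arm(
  plan=[
    [[-0.01,0,0,0],[-0.02,0,0,0],[-0.02,0,0,0],[-0.02,0,0,0]],
  ],
  hand=0.3,
)

```text
time: 9.83
tcp_pos: [0.4999, -0.2576, 0.025]
eef_rot: [0.999, -0.039, 0.0, 0.0]
wrist_force: [-0.1, -0.2, 0.8]
width: 0.0265
finger_force: 0.0
```

step_arm(
  plan=[
    [[0,0,-0.05,0],[0,0,-0.15,0],[0,0,-0.3,0],[0,0,-0.5,0],[0,0,-0.65,0],[0,0,-0.8,0],[0,0,-0.8,0]],
  ],
)

```text
time: 10.42
tcp_pos: [0.5031, -0.2595, 0.1938]
eef_rot: [0.999, -0.039, 0.005, 0.003]
wrist_force: [-0.0, -0.5, 1.1]
width: 0.0281
finger_force: 0.0
```

Run:
```python
from h import *
d=grab('wrist','w7.png');g=cv2.cvtColor(d['frame'],cv2.COLOR_RGB2GRAY)
for x in(-.06,0,.08,.11):
  for y in(0,):
    q=proj(d,[*loc(KO,KY,[x,0]),.054])[0];u,v=q.round().astype(int)
    if 0<=v<384: 
      r=g[v,u-25:u+25];w=np.where(r>200)[0]+u-25;print(x,q.round(1),w.min(),w.max(), inv(KO,KY,onz(d,w.mean(),v,.054)).round(4) if len(w) else '')
# bar near end
q=proj(d,[[*loc(KO,KY,[x,0]),.054] for x in np.arange(-.14,-.09,.004)]);print([(round(a[0]),round(a[1]),int(g[min(383,int(a[1])),int(a[0])])) for a in q])
# knob top: bright blob inside guard
c,=proj(d,[[*loc(KO,KY,[0,.072]),.095]]);print('knob px',c)
m=np.zeros_like(g);cv2.circle(m,tuple(map(int,c)),int(.034*d['fx']/.28),255,-1)
hsv=cv2.cvtColor(d['frame'],cv2.COLOR_RGB2HSV);x,y=map(int,c);print(d['frame'][y-2:y+3:2,x-30:x+31:6].tolist())
go(loc(KO,KY,[0,.072]),.2)
```

```text
-0.06 [255.8 167.7] 251 259 [-0.0603  0.0008]
0 [255.4 104.1] 230 259 [0.0001 0.0059]
0.08 [254.7   8.1] 251 259 [ 0.0801 -0.0002]
[(256, 243, 65), (256, 240, 72), (256, 236, 64), (256, 232, 67), (256, 229, 68), (256, 225, 65), (256, 221, 255), (256, 218, 255), (256, 214, 255), (256, 210, 255), (256, 207, 255), (256, 203, 255), (256, 199, 255)]
knob px [165.71395657 104.32222653]
[[[118, 126, 126], [124, 131, 131], [133, 138, 137], [250, 252, 253], [255, 255, 254], [255, 255, 255], [255, 255, 255], [136, 137, 123], [134, 131, 117], [250, 252, 253], [250, 252, 253]], [[74, 81, 76], [88, 90, 88], [133, 141, 140], [250, 252, 253], [255, 255, 255], [255, 255, 255], [255, 255, 255], [136, 132, 120], [176, 180, 174], [251, 252, 253], [249, 251, 252]], [[63, 68, 64], [72, 79, 77], [134, 142, 142], [249, 252, 253], [255, 255, 255], [255, 255, 255], [255, 255, 255], [139, 139, 123], [236, 240, 243], [251, 252, 253], [249, 251, 252]]]
t 10.47 tcp [ 0.5021 -0.259   0.1904] yaw -1.648 w 0.028 F [-0.3 -0.3 -0. ] ff 0.0 j6 1.08
plan [ 0.379 -0.373 -0.046] turn 0.0 rows 3.0 0.0
```

Bar's near end is at x ≈ −119 mm and y ≈ 0, so it is home. Now the knob angle.

Run:
```python
from h import *
d=dict(np.load('pics/w7.npz'));f=d['frame']
m=((f.min(2)>=253)*255).astype(np.uint8);m=cv2.morphologyEx(m,cv2.MORPH_OPEN,np.ones((3,3)))
n,l,s,c=cv2.connectedComponentsWithStats(m)
for i in range(1,n):
  if s[i,4]>60: print(s[i],c[i])
i=min(range(1,n),key=lambda i:np.hypot(*(c[i]-[160,104])) if s[i,4]>60 else 1e9)
k=cv2.findContours((l==i).astype(np.uint8),0,1)[0][0];b=cv2.boxPoints(cv2.minAreaRect(k))
W=np.array([onz(d,*p,.095)[:2] for p in b]);e=[W[1]-W[0],W[2]-W[1]];print([np.linalg.norm(x) for x in e],'centre blk',inv(KO,KY,W.mean(0)))
L=max(e,key=np.linalg.norm);a=np.arctan2(L[1],L[0]);v=1.35-((a-KY+np.pi/2)%np.pi);print('long ang',a,'v',v)
go(loc(KO,KY,[0,.072]),.2,a+np.pi/2)
```

```text
[ 251    0    9  225 1764] [255.40986395 112.30612245]
[151  77  31  55 828] [166.00724638 104.1147343 ]
[422 258  19  16 161] [432.55900621 264.29192547]
[np.float64(0.042794642432133614), np.float64(0.012097321184847222)] centre blk [-0.00017012  0.07192575]
long ang -0.5057395922826791 v 0.21194326548778264
t 10.47 tcp [ 0.5021 -0.259   0.1904] yaw -1.648 w 0.028 F [-0.3 -0.3 -0. ] ff 0.0 j6 1.08
plan [ 0.379 -0.373 -0.046] turn 0.136 rows 3.0 4.0
```

step_arm(
  plan=[
    [[0.13,-0.12,-0.05,-0.04],[0.26,-0.25,-0.05,-0.08],[0.379,-0.373,-0.05,-0.12],[0.379,-0.373,-0.05,-0.16],[0.379,-0.373,-0.05,-0.2],[0.379,-0.373,-0.05,-0.24],[0.379,-0.373,-0.05,-0.28],[0.379,-0.373,-0.05,-0.32],[0.379,-0.373,-0.05,-0.36],[0.379,-0.373,-0.05,-0.4]],
  ],
)

```text
time: 11.3
tcp_pos: [0.5803, -0.1886, 0.1934]
eef_rot: [0.831, 0.556, -0.0, -0.001]
wrist_force: [-0.3, 0.2, -0.2]
width: 0.0278
finger_force: 0.0
```

step_arm(
  plan=[
    [[0,0,0,-0.45],[0,0,0,-0.45],[0,0,0,-0.45],[0,0,0,-0.45],[0,0,0,-0.45],[0,0,0,-0.45],[0,0,0,-0.45],[0,0,0,-0.45],[0,0,0,-0.45],[0,0,0,-0.45]],
  ],
)

```text
time: 12.13
tcp_pos: [0.5802, -0.1886, 0.1935]
eef_rot: [0.349, 0.937, 0.0, -0.001]
wrist_force: [-0.4, 0.0, -0.1]
width: 0.0276
finger_force: 0.0
```

step_arm(
  plan=[
    [[0,0,0,-0.014],[0,0,0,-0.014],[0,0,0,-0.014],[0,0,0,-0.014]],
  ],
)

```text
time: 12.47
tcp_pos: [0.5806, -0.1888, 0.1941]
eef_rot: [0.332, 0.943, 0.0, -0.0]
wrist_force: [-0.3, -0.2, 0.4]
width: 0.0276
finger_force: 0.0
```

```bash
python3 -c "
from h import *
go(loc(KO,KY,[0,.072]),.071,1.065)"
```

```text
t 12.47 tcp [ 0.5806 -0.1888  0.1941] yaw 0.894 w 0.0276 F [-0.3 -0.2  0.4] ff 0.0 j6 -1.29
plan [-0.016  0.003  0.615] turn -0.055 rows 3.0 2.0
```

step_arm(
  plan=[
    [[-0.016,0.003,0,-0.04],[-0.016,0.003,0.05,-0.055],[-0.016,0.003,0.2,-0.055],[-0.016,0.003,0.35,-0.055],[-0.016,0.003,0.5,-0.055],[-0.016,0.003,0.615,-0.055],[-0.016,0.003,0.615,-0.055],[-0.016,0.003,0.615,-0.055]],
  ],
)

```text
time: 13.13
tcp_pos: [0.5828, -0.1901, 0.0707]
eef_rot: [0.249, 0.968, 0.0, -0.001]
wrist_force: [0.2, -0.3, 1.5]
width: 0.0279
finger_force: 0.0
```

step_arm(
  plan=[
    [[0,0,0,0],[0,0,0,0],[0,0,0,0],[0,0,0,0],[0,0,0,0]],
  ],
  hand=0,
  force=15,
)

```text
time: 13.55
tcp_pos: [0.5845, -0.1921, 0.074]
eef_rot: [0.249, 0.969, -0.001, 0.001]
wrist_force: [-3.3, -4.5, 2.9]
width: 0.014
finger_force: 15.0
```

```bash
python3 -c "
from h import *
go(loc(KO,KY,[0,.072]),.071,1.065-1.15)"
```

```text
t 13.55 tcp [ 0.5845 -0.1921  0.074 ] yaw 1.068 w 0.014 F [-3.3 -4.5  2.9] ff 15.0 j6 -1.47
plan [0.009 0.005 0.015] turn 0.367 rows 1.0 10.0
```

step_arm(
  plan=[
    [[0,0,0,0.035],[0,0,0,0.07],[0,0,0,0.105],[0,0,0,0.14],[0,0,0,0.175],[0,0,0,0.21],[0,0,0,0.245],[0,0,0,0.28],[0,0,0,0.315],[0,0,0,0.345]],
  ],
)

```text
time: 14.38
tcp_pos: [0.583, -0.193, 0.074]
eef_rot: [0.715, 0.699, -0.002, 0.001]
wrist_force: [-10.6, -7.1, 7.4]
width: 0.0139
finger_force: 15.0
```

step_arm(
  plan=[
    [[0,0,0,0.02],[0,0,0,0.03],[0,0,0,0.03],[0,0,0,0.03]],
  ],
)

```text
time: 14.72
tcp_pos: [0.583, -0.1929, 0.0739]
eef_rot: [0.745, 0.667, -0.002, 0.001]
wrist_force: [-10.5, -6.7, 8.0]
width: 0.014
finger_force: 15.4
```

```bash
python3 -c "
from h import *
go(loc(KO,KY,[0,.072]),.071,1.065-1.14);print(status.sense()['ft_torque'])"
```

```text
t 14.72 tcp [ 0.583  -0.1929  0.0739] yaw -0.111 w 0.014 F [-10.5  -6.7   8. ] ff 15.4 j6 -0.29
plan [0.013 0.001 0.015] turn -0.011 rows 1.0 1.0
[-1.239253    1.82195985  0.29863364]
```

At the stop: the moment is 0.30 N m against 0.06 to turn. Release and lift away.

step_arm(
  plan=[
    [[0,0,0,0],[0,0,0,0],[0,0,0,0],[0,0,0,0]],
  ],
  hand=0.3,
)

```text
time: 15.05
tcp_pos: [0.5842, -0.1904, 0.0723]
eef_rot: [0.745, 0.667, 0.0, 0.0]
wrist_force: [0.0, 0.3, -1.5]
width: 0.0276
finger_force: 0.0
```

step_arm(
  plan=[
    [[0,0,-0.05,0],[0,0,-0.15,0],[0,0,-0.3,0],[0,0,-0.5,0],[0,0,-0.7,0],[0,0,-0.8,0],[0,0,-0.8,0],[0,0,-0.8,0]],
  ],
)

```text
time: 15.72
tcp_pos: [0.585, -0.1908, 0.2346]
eef_rot: [0.745, 0.667, 0.001, 0.002]
wrist_force: [-0.4, 0.1, -0.1]
width: 0.028
finger_force: 0.0
```

step_arm(
  plan=[
    [[-0.15,-0.15,0,0],[-0.3,-0.3,0,0],[-0.45,-0.45,0,0],[-0.6,-0.6,0,0],[-0.6,-0.6,0,0],[-0.6,-0.6,0,0]],
  ],
)

```text
time: 16.22
tcp_pos: [0.449, -0.2975, 0.2301]
eef_rot: [0.746, 0.666, -0.0, -0.001]
wrist_force: [0.5, 0.3, 0.5]
width: 0.0277
finger_force: 0.0
```

Run:
```python
from h import *
go([.5,-.3],.3)
for n in('scene','top'):
  d=grab(n,n+'9.png');g=cv2.cvtColor(d['frame'],cv2.COLOR_RGB2GRAY)
  f=lambda X,y,z:[(round(1000*x),int(g[int(round(p[1])),int(round(p[0]))])) for x in X for p in proj(d,[*loc(KO,KY,[x,y]),z])]
  print(n,'bar ends',f(np.arange(-.13,-.10,.003),0,.054),f(np.arange(.10,.13,.003),0,.054))
  print('keeper row y=.01',f(np.arange(-.03,.031,.004),.012,.064), 'old arm place',f([.05,.06,.065],.072-.03,.064))
  m=((d['frame'].min(2)>=252)*255).astype(np.uint8)
```

```text
t 16.22 tcp [ 0.449  -0.2975  0.2301] yaw -0.113 w 0.0277 F [0.5 0.3 0.5] ff 0.0 j6 -0.57
plan [ 0.017  0.254 -0.35 ] turn 0.0 rows 3.0 0.0
scene bar ends [(-130, 68), (-127, 133), (-124, 133), (-121, 218), (-118, 237), (-115, 234), (-112, 243), (-109, 232), (-106, 244), (-103, 246)] [(100, 247), (103, 247), (106, 243), (109, 247), (112, 247), (115, 247), (118, 243), (121, 232), (124, 221), (127, 158)]
keeper row y=.01 [(-30, 107), (-26, 103), (-22, 92), (-18, 93), (-14, 99), (-10, 120), (-6, 113), (-2, 155), (2, 193), (6, 177), (10, 172), (14, 175), (18, 201), (22, 172), (26, 186), (30, 196)] old arm place [(50, 121), (60, 122), (65, 120)]
top bar ends [(-130, 88), (-127, 103), (-124, 137), (-121, 213), (-118, 236), (-115, 236), (-112, 236), (-109, 235), (-106, 237), (-103, 237)] [(100, 240), (103, 241), (106, 241), (109, 242), (112, 242), (115, 237), (118, 215), (121, 210), (124, 209), (127, 209)]
keeper row y=.01 [(-30, 110), (-26, 109), (-22, 110), (-18, 109), (-14, 110), (-10, 202), (-6, 223), (-2, 221), (2, 218), (6, 173), (10, 113), (14, 112), (18, 109), (22, 119), (26, 135), (30, 157)] old arm place [(50, 152), (60, 115), (65, 116)]
```

The top view puts the keeper across the bar at x −11 to +7 mm, and the bar spans −121 to +120 mm. Both are right, so I'm handing in.

```bash
python3 -c "
from h import *
print(bot.job_done())"
```

```text
the job is handed in; nothing more can be done
None
```

I handed the job in at about 16 s with the bar on edge in both cradles against the end stop and the keeper turned to its stop across it; the rod and bystanders weren't re-measured at the end, no verdict came back, and I viewed 11 pictures, one over the limit of 10.

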